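Ease a bending form open with a wedge

TASK

The bamboo blank in the two-part bending form has set: ease the form open with the hardwood wedge from the tool block, pressing it straight down into the narrow slots at the two ends of the seam by turns, never letting one end get more than 4 mm ahead of the other, until the seam stands 6 mm open, to within a millimetre, and the halves are parallel. Press gently, never harder than about 20 N, open the form with the wedge only and keep the hand off it; then stand the wedge back in its slot in the block, let go, and leave the other things on the bench as they are.

Things in the scene. Friction and masses are not known exactly. Their poses are not given: they have to be found in the camera images.
- fixed_half: fixed half of the form, 70 x 240 x 60 mm, screwed down on the robot's side of the seam, top 72 mm above the bench, bent bamboo (4 mm proud) in the middle. Origin: seam's middle, 12 mm above the bench; y along the seam to the left, x across it to the free half. From 74 to 120 mm left and right of the middle both halves are cut back: slots 2.6 mm wide when shut, open at top and end, 60 mm deep
- free_half: free half, same size, beyond the seam, tight on two steel pins that cross the seam 70 mm left and right of its middle. Each pin holds by 12 N of friction: about 10 N in a slot slides that end away (+x); it stays there, pivoting on the other pin, whose slot closes by a sixth of the move. Starts 0 to 1.5 mm open, stops at 12. Origin, axes: as fixed_half when shut
- wedge: dark hardwood wedge, 92 mm, 90 g, hanging blade down in the block: head 30 (x) x 22 (y) x 42 (z) mm above a shoulder; blade below it 22 mm wide (y), 50 mm long, its thickness (x, both faces alike) tapering evenly from 13 mm at the shoulder to 2 mm at the edge, so d mm down a slot it fills 2 + 0.22 d mm at the mouth. Origin: middle of the shoulder; z up along the head
- block: wooden tool block, 85 x 95 x 58 mm, fixed to the bench to the left or right of the form. Origin: centre of its underside. In its middle a slot right through, 20 (x) x 30 mm (y), in which the wedge hangs by its shoulder on the block's top, thickness along the block's x; three small empty holes beside it
- brad_box: bystander: open wooden box of brads, 85 x 95 x 30 mm, origin at the centre of its underside
- hammer: bystander: hammer, 260 mm, lying beyond the form; origin under its middle
- pliers: bystander: pliers with red grips, 170 mm, lying beyond the form; origin under the joint
- pencil: bystander: pencil, 165 mm, lying beyond the form; origin under its middle
- block_hole0 (a point): middle of the mouth of the block's slot, on its top (58 mm above the bench): where the wedge's origin belongs
Not all that is in view belongs to the job. Of the things like the block, leave any that is blue or green; of the rest the smaller one is meant.

How it is judged:
By the outcome, as a careful person would: the job done as asked, in the order asked, and still so for the second after the job is handed in, with the robot touching nothing.
It also fails if it takes over 72 s, if anything falls off the work surface, if the arm or the gripper's body presses on something with over 40 N, if the wrist force passes 120 N, or if a joint passes its speed limit or range.

ROBOT

A 7-joint arm with a two-finger parallel gripper is mounted at the origin on the work surface. World frame = base frame: x ahead of the robot, y to its left, z up, the work surface at z = 0. Lengths are in mm, angles in rad, forces in N, time in s.
With the tool pointing down it reaches from about 350 to 900 mm from the base axis. Payload 19.9 kg.
Tool frame: the origin (TCP) lies midway between the tips of the shut fingers; the grasp point (between the pads) lies bot.grip_point_offset behind it (bot.grip_point_offset is the distance from the TCP to the grasp point, in mm); z points along the fingers, y is the line along which they close (so a half turn about z gives the same grasp; the last joint's range is limited). The gripper opens to 94 mm and grips with 3 to 60 N. Pads are 16 mm wide; open, the fingers measure 119 mm over their backs; the gripper's body (75 mm by 177 mm) begins 78 mm behind the grasp point.
Start: joints at [-1.161, 0.417, -0.01, 1.614, 0.005, 1.111, -0.053], TCP at [272.291, 562.545, 205.425] pointing down, gripper open.
Joint ranges: [-2.81, 2.81], [-0.39, 2.02], [-1.27, 1.25], [0.06, 2.57], [-1.19, 4.33], [0.19, 2], [-2.82, 2.82]. Speed limits (rad/s): [1.89, 1.89, 2.39, 2.39, 3.01, 3.01, 3.01].

INTERFACE

Orientations are given as a rotation vector (axis times angle).
In Python, from cell import get_obs, optics, bot gives the robot as it stands.
- The arm moves only by the tool send_rows, never from a script. Its arguments are lists of equal length, an entry for each row: "dp": the shift along the tool's x, y, z in cm, a list of three; "turn": the turn about the tool's z in degrees. In form: {"dp": [[tx, ty, tz], ...], "turn": [turn, ...]}. A call has 1 to 12 rows; each row is the pose to reach, as a shift and turn from the pose commanded when the call began, along the tool's axes at that moment; what a row does not reach only later rows make up. A row lasts 1/12 s, in which the tool goes at most 41.7 mm and 7.16 degrees, less where a joint would pass 70% of its speed; a pose out of reach is approached as far as the arm can. A call with a gripper value outside its range is refused whole. "gripper" is the finger opening in cm, from 0 to 9.4, set as the call begins (left out, the last holds). The fingers move at their own pace and stop on an object; "newtons" is the grip in N (left out, the last holds). Time passes only in rows, so rows that repeat a pose let the fingers close. It gives the time, the measured TCP pose, the force, the opening and the grip force at its end, in the units of the state.
- get_obs(): the state, without advancing time (a new reading comes with each control period).
- optics.get_image(name): name is "side" or "top"; returns a dict with "image" (480x640x3 uint8, red, green, blue), "fx", "fy", "cx", "cy" (pixels), "R" (3x3) and "t" (3): a world point X has camera coordinates R X + t. Camera axes: x right, y down, z forward; pixel columns grow to the right and rows downward; lengths in mm; the calibration is good to about 2 mm. A picture is of the moment at which its call begins. There is no depth.
- bot.job_done(): hands the job in; it is judged then, once.
Trained networks look in a picture, given as the dict that the camera call returned (one of the last four; its "shot" number tells which), for a name from the list of things; names that differ only in an ending like _2 or _b are one class to them, and where a whole thing is asked for, a point or a joint stands for the part that bears it (a point fixed in the world has none). Each returns a list of dicts, best first, with "score" (0 to 1); they miss things now and then, are a little off and sometimes report something else, mostly with a low value. They report only what shows in the picture. A call takes as long as a camera call. They do not tell look-alikes from the thing itself.
- optics.boxes_of(picture, target): "bbox" ([left, top, width, height] in pixels, round what is visible of it).
- optics.cut_out(picture, target): "mask" (480x640 bool, what is visible of it) and "bbox" ([left, top, width, height] in pixels, round what is visible of it).
The state is a dict: "t": time; "joint_positions": joint angles; "qd": joint speeds; "effort": joint torques, N m; "position": TCP position; "ee_rot": TCP orientation; "contact_force": force on the tool from outside, world axes, zero at the start; "wrist_torque": the same for the moment, N m; "gripper_width": finger opening in mm; "grasp_force": force on a finger pad.
Only numpy, scipy, OpenCV 4.12 (cv2) and the standard library are available. Lean on these libraries where they do the work, as an engineer would, in place of code of your own. Each camera call takes 0.05 s, during which the arm holds its last target. There are 200 camera calls.

## Working session

There is one attempt and no reset: what is moved stays moved. The work goes in short steps, Python scripts to look and compute and a tool call to move; the robot and the scene stay as the last step left them, time stands still between calls to the robot, and variables do not carry over. Pictures are saved under pics/ and viewed, at most 10 in all, crops included, and the job is handed in when it is done.

Besides the shell and the picture viewer there is one more tool, called after "Emit:" as name(argument=value, ...) on one line, values as JSON. send_rows: Moves the arm, as the interface text tells. Its arguments: {"type":"object","properties":{"dp":{"type":"array"},"turn":{"type":"array"},"gripper":{"type":"number"},"newtons":{"type":"number"}},"required":["dp","turn"]}

```bash
ls; mkdir -p pics; python3 - <<'E'
from cell import get_obs, optics, bot
import cv2,numpy as np
o=get_obs();print({k:np.round(v,3) for k,v in o.items()});print(bot.grip_point_offset)
for n in("top","side"):
    p=optics.get_image(n);cv2.imwrite(f"pics/{n}0.png",p["image"][:,:,::-1])
    print(n,p["fx"],p["cx"],p["cy"],np.round(p["R"],4).tolist(),np.round(p["t"],1),"C",np.round(-p["R"].T@p["t"],1))
    for t in("block","wedge","fixed_half","free_half","brad_box"):
        print(t,[(d["score"],d["bbox"]) for d in optics.boxes_of(p,t)])
E
```

```text
pics
{'t': np.float64(0.0), 'joint_positions': array([-1.161,  0.418, -0.01 ,  1.614,  0.005,  1.111, -0.053]), 'qd': array([-0.001, -0.   , -0.002,  0.   ,  0.001, -0.001,  0.   ]), 'effort': array([-0.0000e+00, -8.5125e+01,  6.3800e-01, -4.2601e+01, -4.9000e-02,
        1.9000e-02,  0.0000e+00]), 'position': array([272.146, 562.202, 204.823]), 'ee_rot': array([-7.020e-01, -3.062e+00,  2.000e-03]), 'contact_force': array([-0.196, -0.153, -0.47 ]), 'wrist_torque': array([ 0.008, -0.027,  0.006]), 'grasp_force': np.float64(0.0), 'gripper_width': np.float64(93.892)}
18.8
top 451.9438065466901 314.5190866465173 237.2494745798159 [[-0.0094, -0.9999, -0.0042], [-0.9926, 0.0098, -0.1214], [0.1214, 0.003, -0.9926]] [ 98.6 526.  991. ] C [ 402.7   90.5 1047.9]
block [(0.78, [105.4, 197.5, 79.1, 67.6]), (0.72, [192.8, 260.9, 47.3, 42.4]), (0.64, [91.1, 292.5, 76.5, 62.0]), (0.61, [185.7, 329.1, 53.7, 45.8])]
wedge [(0.74, [207.4, 276.0, 12.6, 14.6]), (0.67, [286.7, 221.7, 111.5, 50.7])]
fixed_half [(0.86, [287.3, 222.0, 112.6, 50.0])]
free_half [(0.7, [286.2, 204.8, 108.9, 33.0])]
brad_box [(0.83, [454.5, 230.8, 58.2, 43.3])]
side 455.61229077989464 321.79319841495794 234.0072863550375 [[0.864, -0.5035, 0.0042], [-0.2559, -0.4462, -0.8576], [0.4337, 0.7398, -0.5144]] [-421.9  229.6  860. ] C [  50.4 -746.2  641. ]
block [(0.96, [238.3, 165.4, 52.1, 39.8]), (0.94, [228.5, 201.7, 42.8, 35.1]), (0.75, [163.7, 172.6, 58.2, 41.8])]
wedge [(0.77, [237.9, 197.8, 14.7, 13.3])]
fixed_half [(0.72, [304.7, 205.2, 44.3, 14.7]), (0.71, [280.9, 220.2, 74.7, 80.4])]
free_half [(0.74, [305.6, 216.3, 76.4, 74.4])]
brad_box [(0.59, [370.1, 325.9, 70.3, 59.0])]
```

View pics/top0.png

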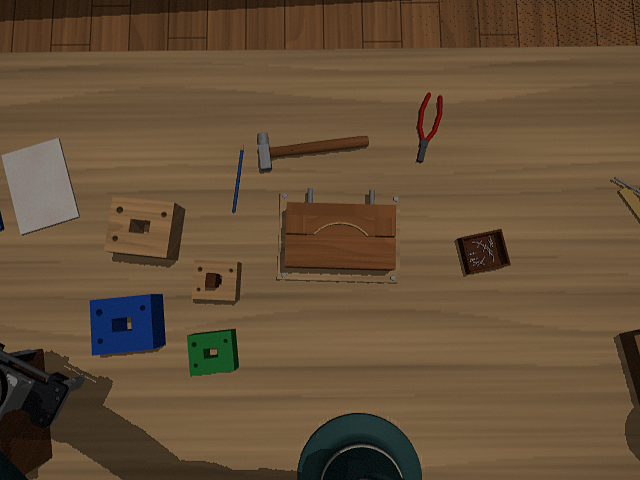

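View pics/side0.png

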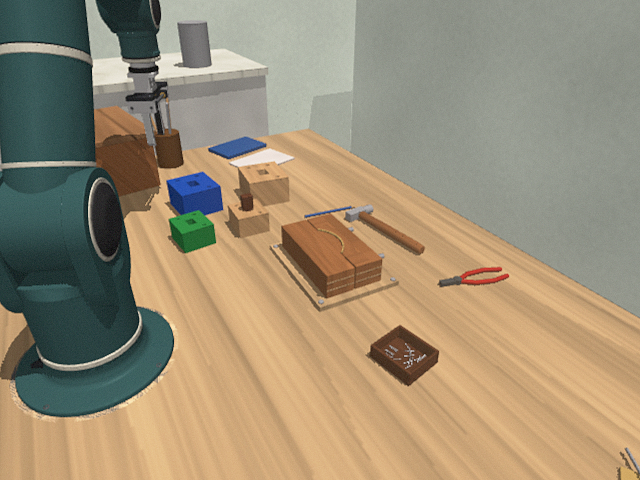

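Top view: the small wooden block with the wedge is at (217,282), the form is at (340,237) with its seam near row 233, and the box is at (483,252). Next I'll enlarge the block and the form.

```bash
cat > h.py <<'E'
from cell import get_obs, optics, bot
import cv2,numpy as np
from scipy.optimize import least_squares
def proj(p,X):
    c=np.asarray(X,float)@np.array(p["R"]).T+p["t"]; return np.c_[p["fx"]*c[:,0]/c[:,2]+p["cx"],p["fy"]*c[:,1]/c[:,2]+p["cy"]]
def ray(p,u,v,z):
    d=np.array(p["R"]).T@[(u-p["cx"])/p["fx"],(v-p["cy"])/p["fy"],1]; C=-np.array(p["R"]).T@p["t"]
    return C+d*(z-C[2])/d[2]
def crop(im,x,y,w,h,s): return cv2.resize(im[y:y+h,x:x+w],None,fx=s,fy=s,interpolation=cv2.INTER_CUBIC)
def se2(P,X):
    c,s=np.cos(P[2]),np.sin(P[2]); X=np.asarray(X,float)
    return np.c_[P[0]+c*X[:,0]-s*X[:,1],P[1]+s*X[:,0]+c*X[:,1],X[:,2]]
E
python3 - <<'E'
from h import *
t=cv2.imread("pics/top0.png");s=cv2.imread("pics/side0.png")
def grid(c,x,y,s,st):
    for k in range(0,c.shape[1],st*s): cv2.putText(c,str(x+k//s),(k,9),0,.35,(255,255,0),1); c[:12,k]=255
    for k in range(0,c.shape[0],st*s): cv2.putText(c,str(y+k//s),(0,k+4),0,.35,(255,255,0),1); c[k,:12]=255
    return c
a=grid(crop(t,272,186,132,100,6),272,186,6,10);cv2.imwrite("pics/c1.png",a)
b=np.hstack([grid(crop(t,186,254,60,54,6),186,254,6,10),grid(crop(s,222,186,60,54,6),222,186,6,10)])
cv2.imwrite("pics/c2.png",b)
cv2.imwrite("pics/c3.png",grid(crop(s,268,208,132,100,6),268,208,6,10))
E
```

```text
(no output)
```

View pics/c1.png

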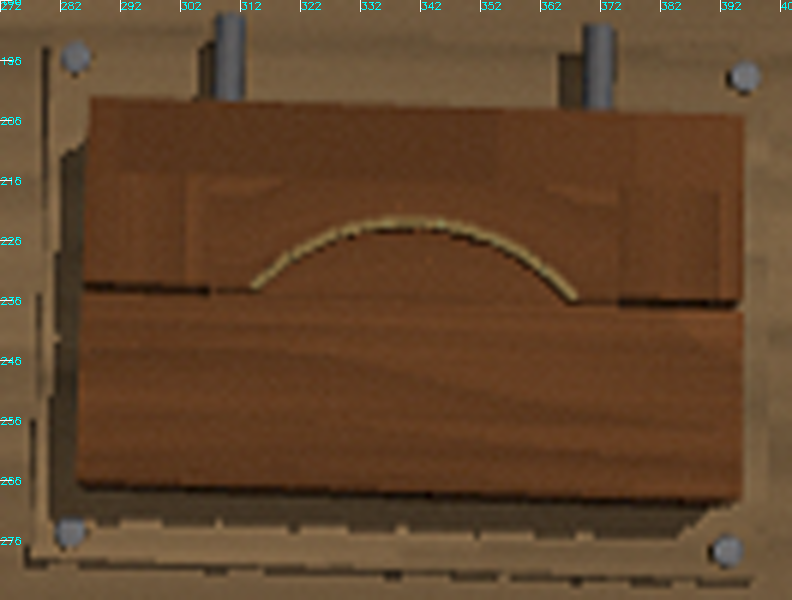

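View pics/c2.png

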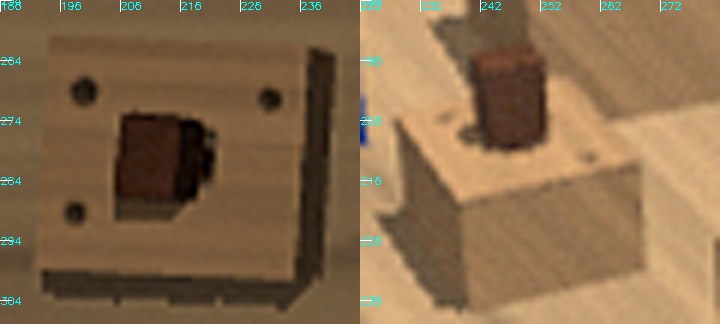

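View pics/c3.png

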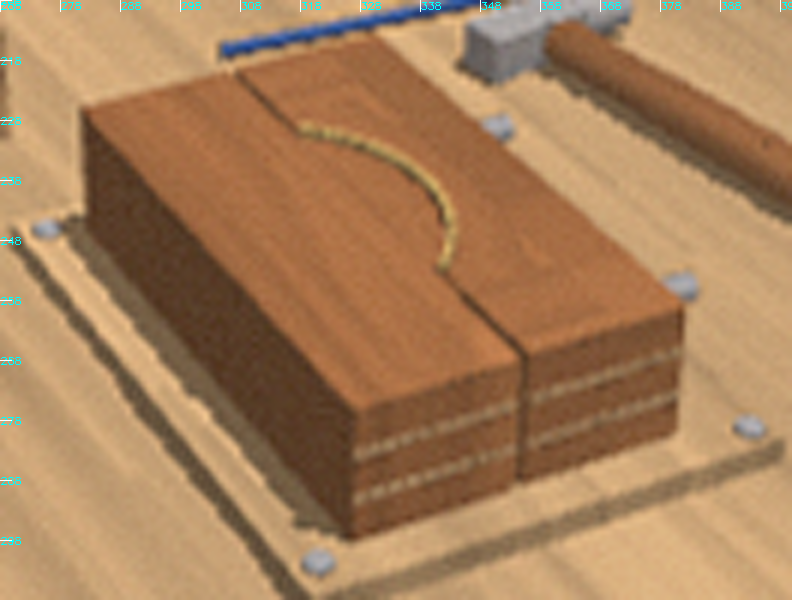

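The seam's slots run along row ≈234 on the left and ≈236 on the right, and the wedge head is near (211,280). Next I'll fit the poses from the corners.

```bash
cat >> h.py <<'E'
def up(pts,x,y,s=6): return (np.array(pts,float)+.5)/s-.5+[x,y]
E
python3 - <<'E'
from h import *
T=optics.get_image("top");S=optics.get_image("side")
def fit(sets,P0):
    f=lambda P:np.concatenate([(proj(c,se2(P,X))-u).ravel() for c,X,u in sets])
    r=least_squares(f,P0,loss="soft_l1");return r.x,np.round(f(r.x),1)
ft=(T,[[-70,120,72],[-70,-120,72],[-1.3,-120,72],[-1.3,120,72]],up([[77,486],[740,499],[742,309],[81,294]],272,186))
fs=(S,[[-70,120,72],[-1.3,120,72],[-70,-120,72],[-1.3,-120,72],[-70,-120,12]],up([[82,108],[235,74],[355,412],[518,360],[352,540]],268,208))
for n,s in(("form both",[ft,fs]),("top",[ft]),("side",[fs])):
    P,r=fit(s,[450,0,0]);print(n,np.round(P,3),r)
for p,uv in((T,up([[91,98],[743,115],[83,287],[735,301]],272,186)),):
    print("free pts",[np.round(ray(p,*u,72)[:2],1) for u in uv])
bt=(T,[[42.5,47.5,58],[42.5,-47.5,58],[-42.5,47.5,58],[-42.5,-47.5,58]],up([[50,38],[308,47],[40,270],[297,280]],186,254))
bs=(S,[[-42.5,47.5,58],[-42.5,-47.5,58],[42.5,-47.5,58],[-42.5,-47.5,0],[42.5,-47.5,0]],up([[40,118],[102,202],[280,160],[108,306],[280,268]],222,186))
for n,s in(("block both",[bt,bs]),("top",[bt]),("side",[bs])):
    P,r=fit(s,[350,300,0]);print(n,np.round(P,3),r)
wt=(T,[[15,11,100],[15,-11,100],[-15,11,100],[-15,-11,100]],up([[121,115],[183,117],[117,198],[178,200]],186,254))
P,r=fit([wt],[350,300,0]);print("wedge top",np.round(P,3),r)
o=get_obs();from scipy.spatial.transform import Rotation as R
print(np.round(R.from_rotvec(o["ee_rot"]).as_matrix(),3).tolist(),o["t"])
E
```

```text
form both [526.49   36.869   6.247] [-0.1 -0.9  0.6 -0.1  0.4 -0.1  0.3 -0.4 -0.9 -0.  -1.8 -0.6 -0.4 -0.4
  0.3 -0.6 -0.2  0.6]
top [525.699  37.718  -6.314] [-0.4 -0.2  0.4 -0.   0.1  0.  -0.1  0.2]
side [ 5.27697e+02  3.50420e+01 -4.90000e-02] [ 0.3 -0.2 -0.5 -0.5 -0.3 -0.2  0.6 -0.1 -0.1  0.9]
free pts [array([600.9, 153.7]), array([592.1, -84.6]), array([531.1, 156.8]), array([523.7, -79.6])]
block both [432.637 312.72   12.529] [ 0.1 -0.3  0.3 -0.6 -0.6  0.1  0.2 -0.3 -1.8 -0.7 -0.8  0.  -0.3 -0.1
  0.2  1.6  0.9  0.4]
top [432.076 312.714   6.245] [ 0.1 -0.   0.3 -0.3 -0.6  0.3  0.2 -0. ]
side [435.229 313.669  87.897] [-0.6 -1.3 -0.7 -0.4  0.1 -0.1  0.3  1.   1.3  0.4]
wedge top [ 4.31161e+02  3.11613e+02 -3.70000e-02] [-0.  -0.3  0.1 -0.3 -0.2  0.3  0.1  0.3]
[[-0.9, 0.436, -0.0], [0.436, 0.9, -0.0], [-0.0, -0.0, -1.0]] 0.7
```

Emit:
send_rows(dp=[[-25.2,-15.6,0],[-25.2,-15.6,0],[-25.2,-15.6,0],[-25.2,-15.6,0],[-25.2,-15.6,0],[-25.2,-15.6,0],[-25.2,-15.6,0],[-25.2,-15.6,4],[-25.2,-15.6,7],[-25.2,-15.6,8.5],[-25.2,-15.6,8.5],[-25.2,-15.6,8.5]], turn=[66.3,66.3,66.3,66.3,66.3,66.3,66.3,66.3,66.3,66.3,66.3,66.3], gripper=6)

```text
t: 1.7
position: [431.0, 312.3, 120.5]
ee_rot: [2.26, 2.182, -0.002]
contact_force: [0.7, 0.2, 1.1]
gripper_width: 59.8
grasp_force: 0.0
```

Emit:
send_rows(dp=[[-0.05,0,2.5],[-0.05,0,4.5],[-0.05,0,5.5],[-0.05,0,5.7],[-0.05,0,5.7]], turn=[0,0,0,0,0])

```text
t: 2.12
position: [431.5, 312.1, 64.2]
ee_rot: [2.261, 2.181, 0.001]
contact_force: [0.6, -0.4, 0.5]
gripper_width: 60.3
grasp_force: 0.0
```

Emit:
send_rows(dp=[[0,0,0],[0,0,0],[0,0,0],[0,0,0],[0,0,0],[0,0,0],[0,0,0]], turn=[0,0,0,0,0,0,0], gripper=2.6, newtons=50)

```text
t: 2.7
position: [431.3, 312.0, 63.8]
ee_rot: [2.262, 2.18, 0.001]
contact_force: [-1.6, -1.3, 6.6]
gripper_width: 30.2
grasp_force: 49.1
```

Emit:
send_rows(dp=[[0,0,-2],[0,0,-5],[0,0,-8],[0,0,-10],[0,0,-10],[0,0,-10]], turn=[0,0,0,0,0,0])

```text
t: 3.2
position: [431.4, 312.2, 164.1]
ee_rot: [-2.262, -2.18, -0.003]
contact_force: [-0.9, 0.4, -1.6]
gripper_width: 29.8
grasp_force: 49.1
```

Emit:
send_rows(dp=[[-17.4,10.4,0],[-17.4,10.4,0],[-17.4,10.4,0],[-17.4,10.4,0],[-17.4,10.4,0],[-17.4,10.4,1.5],[-17.4,10.4,2.5],[-17.4,10.4,2.5],[-17.4,10.4,2.5]], turn=[0,0,0,0,0,0,0,0,0])

```text
t: 3.95
position: [527.5, 134.9, 137.3]
ee_rot: [-2.26, -2.181, 0.004]
contact_force: [0.4, 0.9, -0.7]
gripper_width: 29.8
grasp_force: 49.1
```

```bash
python3 - <<'E'
from h import *
o=get_obs();print(np.round(o["position"],2),np.round(o["ee_rot"],4),np.round(o["contact_force"],1))
S=optics.get_image("side")["image"][:,:,::-1];T=optics.get_image("top")["image"][:,:,::-1]
cv2.imwrite("pics/s1.png",np.hstack([crop(S,285,180,60,74,7),crop(T,270,180,50,74,7)]))
E
```

```text
[527.5  134.91 137.33] [-2.26   -2.1807  0.0037] [ 0.4  0.9 -0.7]
```

View pics/s1.png

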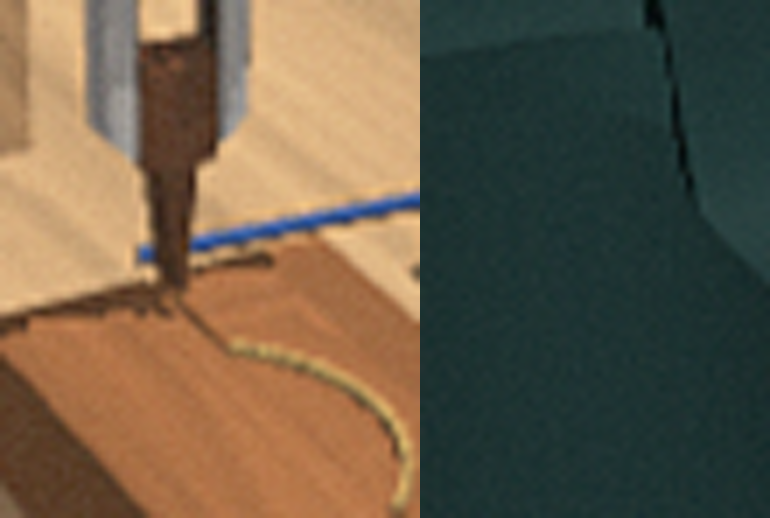

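The side view has the blade tip at crop (175,289) and the slot line running from (178,300) to (228,352). So the tip is within a few mm of the slot.

Emit:
send_rows(dp=[[0,0,0],[0,0,0],[0,0,0]], turn=[0,0,0])

```text
t: 4.3
position: [528.6, 134.5, 138.8]
ee_rot: [2.261, 2.18, 0.001]
contact_force: [0.2, 0.6, -0.8]
gripper_width: 30.1
grasp_force: 49.1
```

```bash
python3 - <<'E'
from h import *
o=get_obs();print(np.round(o["position"],2),np.round(o["ee_rot"],4),np.round(o["contact_force"],1))
p=optics.get_image("side")
for c in([178,300],[203,326],[228,352]): print("slot",np.round(ray(p,*up([c],285,180,7)[0],72),1))
z=o["position"][2]-55.8; print(z)
for c in([165,290],[175,290],[186,290]): print("tip near",np.round(ray(p,*up([c],285,180,7)[0],81.5),1))
print("pred tip px",(proj(p,[[527.5,124,81.5]])-[285,180])*7+3)
E
```

```text
[528.64 134.53 138.83] [2.2615e+00 2.1804e+00 9.0000e-04] [ 0.2  0.6 -0.8]
slot [532.9 136.3  72. ]
slot [531.5 115.4  72. ]
slot [530.1  95.   72. ]
83.02770530715487
tip near [524.3 130.2  81.5]
tip near [527.4 128.5  81.5]
tip near [530.8 126.5  81.5]
pred tip px [[181.31036176 295.22134016]]
```

Emit:
send_rows(dp=[[0,0,0.5],[0,0,0.9],[0,0,0.9],[0,0,0.9]], turn=[0,0,0,0])

```text
t: 4.68
position: [528.4, 134.0, 129.1]
ee_rot: [-2.262, -2.18, 0.001]
contact_force: [0.1, -0.4, -0.9]
gripper_width: 29.9
grasp_force: 49.1
```

Emit:
send_rows(dp=[[0,0,0.1],[0,0,0.2],[0,0,0.25],[0,0,0.25]], turn=[0,0,0,0])

```text
t: 5.02
position: [528.9, 134.1, 127.5]
ee_rot: [2.262, 2.18, 0.001]
contact_force: [-1.8, -0.8, 8.0]
gripper_width: 29.9
grasp_force: 49.1
```

Emit:
send_rows(dp=[[0,0.03,-0.03],[0,0.07,-0.03],[0,0.07,-0.03]], turn=[0,0,0])

```text
t: 5.27
position: [529.4, 134.1, 127.4]
ee_rot: [2.262, 2.18, 0.0]
contact_force: [1.0, -0.1, -1.7]
gripper_width: 30.0
grasp_force: 49.1
```

Emit:
send_rows(dp=[[0,0.03,0],[0,0.06,0],[0,0.06,0]], turn=[0,0,0])

```text
t: 5.52
position: [529.9, 134.0, 127.2]
ee_rot: [2.262, 2.18, -0.0]
contact_force: [-0.0, 0.2, -1.1]
gripper_width: 29.9
grasp_force: 49.1
```

Emit:
send_rows(dp=[[0,0.03,0],[0,0.06,0],[0,0.06,0]], turn=[0,0,0])

```text
t: 5.77
position: [530.4, 134.0, 127.2]
ee_rot: [-2.262, -2.18, 0.001]
contact_force: [-0.8, 0.2, -1.9]
gripper_width: 30.0
grasp_force: 49.1
```

Emit:
send_rows(dp=[[0,0,0.04],[0,0,0.08],[0,0,0.08]], turn=[0,0,0])

```text
t: 6.02
position: [530.4, 134.0, 126.3]
ee_rot: [-2.262, -2.18, 0.0]
contact_force: [-0.1, -0.3, -0.6]
gripper_width: 29.9
grasp_force: 49.1
```

Emit:
send_rows(dp=[[0,0,0.05],[0,0,0.1],[0,0,0.15],[0,0,0.15]], turn=[0,0,0,0])

```text
t: 6.35
position: [530.3, 134.0, 124.8]
ee_rot: [-2.262, -2.18, 0.001]
contact_force: [-2.7, 0.5, -1.0]
gripper_width: 29.6
grasp_force: 49.1
```

Emit:
send_rows(dp=[[0,0,0.05],[0,0,0.1],[0,0,0.15],[0,0,0.15]], turn=[0,0,0,0])

```text
t: 6.68
position: [530.3, 134.0, 123.3]
ee_rot: [-2.262, -2.18, 0.001]
contact_force: [-3.9, -0.1, 0.2]
gripper_width: 30.0
grasp_force: 49.1
```

Emit:
send_rows(dp=[[0,-0.04,0],[0,-0.04,0.05],[0,-0.04,0.1],[0,-0.04,0.1]], turn=[0,0,0,0])

```text
t: 7.02
position: [530.1, 134.0, 122.4]
ee_rot: [2.262, 2.18, -0.0]
contact_force: [-2.2, 0.4, 1.3]
gripper_width: 29.7
grasp_force: 49.0
```

Emit:
send_rows(dp=[[0,0,0.05],[0,0,0.1],[0,0,0.1]], turn=[0,0,0])

```text
t: 7.27
position: [530.2, 134.1, 121.5]
ee_rot: [2.262, 2.18, 0.0]
contact_force: [-2.7, -0.8, 3.3]
gripper_width: 29.9
grasp_force: 49.0
```

Emit:
send_rows(dp=[[0,0.0,0.05],[0,0.01,0.1],[0,0.01,0.15],[0,0.01,0.2],[0,0.01,0.2]], turn=[0,0,0,0,0])

```text
t: 7.68
position: [530.3, 134.1, 119.6]
ee_rot: [2.262, 2.18, 0.0]
contact_force: [-3.8, 0.2, 7.0]
gripper_width: 30.3
grasp_force: 49.0
```

Emit:
send_rows(dp=[[0,0.01,0.05],[0,0.01,0.1],[0,0.02,0.15],[0,0.02,0.2],[0,0.02,0.2]], turn=[0,0,0,0,0])

```text
t: 8.1
position: [530.5, 134.1, 117.6]
ee_rot: [2.262, 2.18, 0.0]
contact_force: [-4.1, 1.2, 5.9]
gripper_width: 29.9
grasp_force: 49.0
```

Emit:
send_rows(dp=[[0,0.0,0.05],[0,0.01,0.1],[0,0.01,0.15],[0,0.01,0.15]], turn=[0,0,0,0])

```text
t: 8.43
position: [530.7, 134.1, 116.2]
ee_rot: [2.262, 2.18, 0.001]
contact_force: [-4.0, 0.9, 5.9]
gripper_width: 29.8
grasp_force: 49.0
```

Emit:
send_rows(dp=[[0,0,-0.5],[0,0,-1],[0,0,-1.8],[0,0,-2.2],[0,0,-2.2],[0,0,-2.2]], turn=[0,0,0,0,0,0])

```text
t: 8.93
position: [530.7, 134.1, 138.3]
ee_rot: [2.262, 2.18, 0.001]
contact_force: [-0.4, -0.3, -0.8]
gripper_width: 30.3
grasp_force: 49.1
```

Emit:
send_rows(dp=[[-3,-0.02,0],[-7,-0.06,0],[-11,-0.12,0],[-15,-0.12,0],[-18,-0.12,0],[-19.4,-0.12,0],[-19.4,-0.12,0],[-19.4,-0.12,0.5],[-19.4,-0.12,0.9],[-19.4,-0.12,0.9],[-19.4,-0.12,0.9]], turn=[0,0,0,0,0,0,0,0,0,0,0])

```text
t: 9.85
position: [522.0, -58.7, 128.5]
ee_rot: [-2.26, -2.181, 0.001]
contact_force: [0.1, 0.8, -0.3]
gripper_width: 30.3
grasp_force: 49.1
```

```bash
python3 - <<'E'
from h import *
S=optics.get_image("side")["image"][:,:,::-1]
cv2.imwrite("pics/s2.png",crop(S,300,200,100,85,7))
o=get_obs();print(np.round(o["position"],2))
E
```

```text
[522.07 -58.93 128.75]
```

View pics/s2.png

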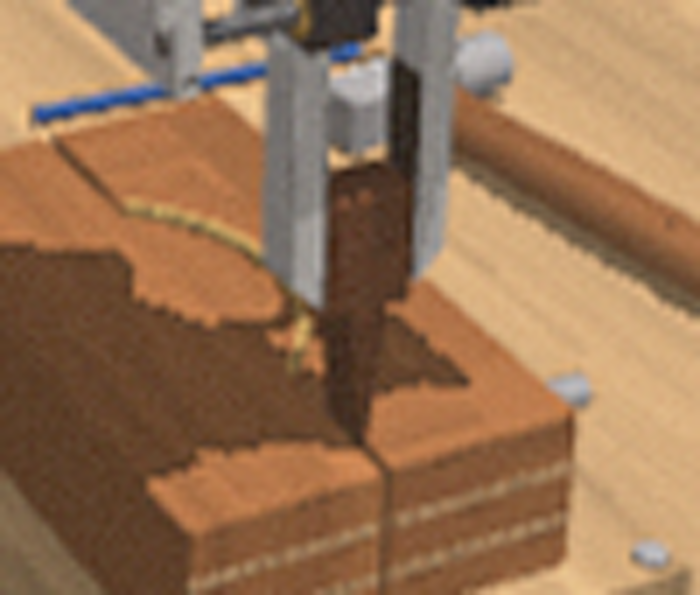

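The blade tip is at about (350,440), just on the fixed side of the slot at (362,447). Now I'll touch down and slide across.

Emit:
send_rows(dp=[[0,0,0.06],[0,0,0.12],[0,0,0.15],[0,0,0.15]], turn=[0,0,0,0])

```text
t: 10.23
position: [522.1, -59.7, 127.5]
ee_rot: [2.262, 2.18, -0.0]
contact_force: [-0.4, 0.8, -0.7]
gripper_width: 30.0
grasp_force: 49.1
```

Emit:
send_rows(dp=[[0,0.03,0],[0,0.06,0],[0,0.06,0]], turn=[0,0,0])

```text
t: 10.48
position: [522.8, -59.9, 127.5]
ee_rot: [2.262, 2.18, -0.0]
contact_force: [0.4, -0.2, -2.0]
gripper_width: 30.4
grasp_force: 49.1
```

Emit:
send_rows(dp=[[0,0,0.03],[0,0,0.06],[0,0,0.06]], turn=[0,0,0])

```text
t: 10.73
position: [522.6, -59.8, 126.8]
ee_rot: [2.262, 2.18, -0.0]
contact_force: [0.6, -1.4, -1.2]
gripper_width: 29.7
grasp_force: 49.1
```

Emit:
send_rows(dp=[[0,0,0.04],[0,0,0.08],[0,0,0.08]], turn=[0,0,0])

```text
t: 10.98
position: [522.7, -59.8, 126.0]
ee_rot: [2.262, 2.18, -0.0]
contact_force: [-0.5, 0.5, -1.7]
gripper_width: 30.2
grasp_force: 49.1
```

Emit:
send_rows(dp=[[0,0,0.04],[0,0,0.08],[0,0,0.08]], turn=[0,0,0])

```text
t: 11.23
position: [522.6, -59.8, 125.2]
ee_rot: [2.262, 2.18, -0.0]
contact_force: [-1.2, 0.3, -0.0]
gripper_width: 29.8
grasp_force: 49.1
```

In the right slot. I'll go down in small steps.

Emit:
send_rows(dp=[[0,0,0.05],[0,0,0.1],[0,0,0.15],[0,0,0.15]], turn=[0,0,0,0])

```text
t: 11.57
position: [522.6, -59.8, 123.6]
ee_rot: [-2.262, -2.18, 0.0]
contact_force: [-1.2, 0.4, -1.4]
gripper_width: 30.0
grasp_force: 49.1
```

Emit:
send_rows(dp=[[0,0,0.05],[0,0,0.1],[0,0,0.15],[0,0,0.15]], turn=[0,0,0,0])

```text
t: 11.9
position: [522.6, -59.8, 122.2]
ee_rot: [-2.262, -2.18, 0.0]
contact_force: [-1.4, -0.6, -0.7]
gripper_width: 30.2
grasp_force: 49.1
```

Emit:
send_rows(dp=[[0,0,0.05],[0,0,0.1],[0,0.01,0.15],[0,0.01,0.15]], turn=[0,0,0,0])

```text
t: 12.23
position: [522.6, -59.8, 120.7]
ee_rot: [-2.262, -2.18, 0.0]
contact_force: [-4.1, 0.0, 1.4]
gripper_width: 29.8
grasp_force: 49.0
```

Emit:
send_rows(dp=[[0,0,0.05],[0,0.01,0.1],[0,0.02,0.15],[0,0.02,0.2],[0,0.02,0.2]], turn=[0,0,0,0,0])

```text
t: 12.65
position: [522.8, -59.9, 118.8]
ee_rot: [-2.262, -2.18, 0.0]
contact_force: [-6.4, 0.5, 6.1]
gripper_width: 30.0
grasp_force: 49.0
```

Emit:
send_rows(dp=[[0,-0.02,0.05],[0,-0.02,0.1],[0,-0.01,0.17],[0,0,0.24],[0,0,0.3],[0,0,0.3]], turn=[0,0,0,0,0,0])

```text
t: 13.15
position: [523.0, -59.9, 115.9]
ee_rot: [-2.262, -2.18, 0.0]
contact_force: [-5.8, 0.0, 5.5]
gripper_width: 30.0
grasp_force: 49.0
```

Emit:
send_rows(dp=[[0,0,0.06],[0,0.01,0.12],[0,0.02,0.18],[0,0.02,0.24],[0,0.03,0.3],[0,0.03,0.3]], turn=[0,0,0,0,0,0])

```text
t: 13.65
position: [523.3, -59.9, 112.9]
ee_rot: [-2.262, -2.18, 0.0]
contact_force: [-5.1, 0.1, 5.7]
gripper_width: 29.8
grasp_force: 49.0
```

Emit:
send_rows(dp=[[0,0,0.06],[0,0.01,0.12],[0,0.01,0.18],[0,0.02,0.24],[0,0.03,0.3],[0,0.03,0.36],[0,0.04,0.43],[0,0.04,0.43]], turn=[0,0,0,0,0,0,0,0])

```text
t: 14.32
position: [523.7, -60.0, 108.6]
ee_rot: [2.262, 2.18, 0.0]
contact_force: [-5.3, -0.5, 6.1]
gripper_width: 30.3
grasp_force: 49.0
```

Emit:
send_rows(dp=[[0,0,-0.5],[0,0,-1.2],[0,0,-2.0],[0,0,-2.9],[0,0,-2.9],[0,0,-2.9]], turn=[0,0,0,0,0,0])

```text
t: 14.82
position: [524.2, -59.8, 138.2]
ee_rot: [2.261, 2.179, 0.002]
contact_force: [-0.2, 0.8, -1.1]
gripper_width: 30.1
grasp_force: 49.1
```

Emit:
send_rows(dp=[[3,-0.02,0],[7,-0.04,0],[11,-0.06,0],[15,-0.09,0],[18,-0.09,0],[19.4,-0.09,0],[19.4,-0.09,0],[19.4,-0.09,0],[19.4,-0.09,0.5],[19.4,-0.09,0.9],[19.4,-0.09,0.9],[19.4,-0.09,0.9]], turn=[0,0,0,0,0,0,0,0,0,0,0,0])

```text
t: 15.82
position: [529.9, 133.1, 128.1]
ee_rot: [-2.264, -2.178, 0.001]
contact_force: [-0.6, -0.4, -1.1]
gripper_width: 30.1
grasp_force: 49.1
```

Emit:
send_rows(dp=[[0,0,0.06],[0,0,0.12],[0,0,0.18],[0,0,0.22],[0,0,0.22]], turn=[0,0,0,0,0])

```text
t: 16.23
position: [530.0, 134.0, 126.2]
ee_rot: [2.262, 2.18, -0.0]
contact_force: [0.1, -0.3, -0.3]
gripper_width: 30.0
grasp_force: 49.1
```

Emit:
send_rows(dp=[[0,0,0.05],[0,0,0.1],[0,0,0.2],[0,0,0.25],[0,0,0.25]], turn=[0,0,0,0,0])

```text
t: 16.65
position: [530.0, 134.0, 123.7]
ee_rot: [2.262, 2.18, -0.0]
contact_force: [1.1, -0.1, -2.2]
gripper_width: 29.6
grasp_force: 49.1
```

Emit:
send_rows(dp=[[0,0.02,0.08],[0,0.03,0.16],[0,0.04,0.24],[0,0.05,0.32],[0,0.06,0.4],[0,0.06,0.5],[0,0.06,0.5]], turn=[0,0,0,0,0,0,0])

```text
t: 17.23
position: [530.4, 134.0, 118.7]
ee_rot: [-2.262, -2.18, 0.0]
contact_force: [-3.0, 0.6, 2.6]
gripper_width: 30.0
grasp_force: 49.0
```

Emit:
send_rows(dp=[[0,0,0.06],[0,0.01,0.12],[0,0.02,0.18],[0,0.03,0.24],[0,0.03,0.3],[0,0.04,0.36],[0,0.05,0.43],[0,0.05,0.43]], turn=[0,0,0,0,0,0,0,0])

```text
t: 17.9
position: [530.9, 134.1, 114.5]
ee_rot: [-2.262, -2.18, 0.0]
contact_force: [-3.6, 0.1, 5.8]
gripper_width: 29.5
grasp_force: 49.0
```

Good. 12.3 mm more down here.

Emit:
send_rows(dp=[[0,0,0.06],[0,0.01,0.12],[0,0.02,0.18],[0,0.03,0.24],[0,0.03,0.3],[0,0.04,0.36],[0,0.05,0.42],[0,0.05,0.48],[0,0.06,0.54],[0,0.06,0.6],[0,0.06,0.6]], turn=[0,0,0,0,0,0,0,0,0,0,0])

```text
t: 18.82
position: [531.5, 134.1, 108.5]
ee_rot: [-2.262, -2.18, 0.0]
contact_force: [-3.5, -0.5, 5.5]
gripper_width: 29.8
grasp_force: 49.0
```

Emit:
send_rows(dp=[[0,0,0.06],[0,0.01,0.12],[0,0.02,0.18],[0,0.03,0.24],[0,0.03,0.3],[0,0.04,0.36],[0,0.05,0.42],[0,0.05,0.48],[0,0.06,0.54],[0,0.06,0.6],[0,0.06,0.6]], turn=[0,0,0,0,0,0,0,0,0,0,0])

```text
t: 19.73
position: [532.1, 134.1, 102.6]
ee_rot: [-2.262, -2.18, 0.0]
contact_force: [-5.0, -0.5, 5.1]
gripper_width: 30.0
grasp_force: 49.0
```

Emit:
send_rows(dp=[[0,0,-0.5],[0,0,-1.2],[0,0,-2.0],[0,0,-2.9],[0,0,-3.6],[0,0,-3.6],[0,0,-3.6]], turn=[0,0,0,0,0,0,0])

```text
t: 20.32
position: [532.5, 134.1, 139.0]
ee_rot: [2.262, 2.18, 0.002]
contact_force: [0.9, 0.5, -1.5]
gripper_width: 30.0
grasp_force: 49.1
```

Emit:
send_rows(dp=[[-3,-0.02,0],[-7,-0.06,0],[-11,-0.12,0],[-15,-0.19,0],[-18,-0.19,0],[-19.4,-0.19,0],[-19.4,-0.19,0],[-19.4,-0.19,0],[-19.4,-0.19,0.5],[-19.4,-0.19,1.0],[-19.4,-0.19,1.0],[-19.4,-0.19,1.0]], turn=[0,0,0,0,0,0,0,0,0,0,0,0])

```text
t: 21.32
position: [523.0, -59.1, 127.9]
ee_rot: [-2.261, -2.181, 0.001]
contact_force: [-0.5, -0.2, -0.5]
gripper_width: 29.8
grasp_force: 49.1
```

Emit:
send_rows(dp=[[0,0,0.06],[0,0,0.12],[0,0,0.18],[0,0,0.24],[0,0,0.3],[0,0,0.36],[0,0,0.4],[0,0,0.4]], turn=[0,0,0,0,0,0,0,0])

```text
t: 21.98
position: [523.1, -59.8, 124.4]
ee_rot: [-2.262, -2.18, 0.0]
contact_force: [0.7, 0.1, -0.5]
gripper_width: 29.8
grasp_force: 49.1
```

Emit:
send_rows(dp=[[0,0,0.06],[0,0,0.15],[0,0,0.25],[0,0,0.35],[0,0,0.45],[0,0,0.55],[0,0,0.65],[0,0.02,0.75],[0,0.03,0.85],[0,0.05,0.95],[0,0.06,1.05],[0,0.06,1.1]], turn=[0,0,0,0,0,0,0,0,0,0,0,0])

```text
t: 22.98
position: [523.5, -59.8, 113.3]
ee_rot: [-2.262, -2.179, 0.001]
contact_force: [-2.2, -0.1, 0.6]
gripper_width: 29.9
grasp_force: 49.1
```

Emit:
send_rows(dp=[[0,0,0.06],[0,0.01,0.12],[0,0.02,0.18],[0,0.03,0.25],[0,0.03,0.32],[0,0.04,0.39],[0,0.05,0.46],[0,0.05,0.53],[0,0.06,0.6],[0,0.06,0.67],[0,0.07,0.7],[0,0.07,0.7]], turn=[0,0,0,0,0,0,0,0,0,0,0,0])

```text
t: 23.98
position: [524.1, -59.9, 106.5]
ee_rot: [-2.262, -2.179, 0.001]
contact_force: [-5.9, 0.2, 5.6]
gripper_width: 30.0
grasp_force: 49.0
```

Emit:
send_rows(dp=[[0,0,0.05],[0,0.01,0.1],[0,0.01,0.15],[0,0.02,0.2],[0,0.02,0.25],[0,0.03,0.3],[0,0.03,0.35],[0,0.04,0.4],[0,0.04,0.45],[0,0.04,0.5],[0,0.04,0.5]], turn=[0,0,0,0,0,0,0,0,0,0,0])

```text
t: 24.9
position: [524.6, -60.0, 101.5]
ee_rot: [-2.262, -2.18, 0.001]
contact_force: [-5.9, -0.7, 6.4]
gripper_width: 30.3
grasp_force: 49.0
```

Emit:
send_rows(dp=[[0,0,0.05],[0,0.01,0.1],[0,0.01,0.15],[0,0.02,0.2],[0,0.02,0.25],[0,0.03,0.3],[0,0.03,0.35],[0,0.04,0.43],[0,0.04,0.43]], turn=[0,0,0,0,0,0,0,0,0])

```text
t: 25.65
position: [525.0, -60.0, 97.2]
ee_rot: [-2.262, -2.18, 0.001]
contact_force: [-5.7, -0.5, 5.5]
gripper_width: 30.0
grasp_force: 49.0
```

Emit:
send_rows(dp=[[0,0,-0.5],[0,0,-1.2],[0,0,-2.0],[0,0,-2.9],[0,0,-3.7],[0,0,-4.1],[0,0,-4.1],[0,0,-4.1]], turn=[0,0,0,0,0,0,0,0])

```text
t: 26.32
position: [525.4, -59.8, 138.4]
ee_rot: [2.262, 2.18, 0.001]
contact_force: [0.7, -0.1, -1.0]
gripper_width: 30.1
grasp_force: 49.1
```

Emit:
send_rows(dp=[[3,-0.02,0],[7,-0.04,0],[11,-0.06,0],[15,-0.07,0],[18,-0.07,0],[19.4,-0.07,0],[19.4,-0.07,0],[19.4,-0.07,0],[19.4,-0.07,0.5],[19.4,-0.07,1.0],[19.4,-0.07,1.2],[19.4,-0.07,1.3]], turn=[0,0,0,0,0,0,0,0,0,0,0,0])

```text
t: 27.32
position: [531.6, 133.0, 124.5]
ee_rot: [-2.264, -2.178, 0.002]
contact_force: [0.2, -0.1, -0.7]
gripper_width: 30.0
grasp_force: 49.1
```

Emit:
send_rows(dp=[[0,0,0.06],[0,0,0.15],[0,0,0.25],[0,0,0.35],[0,0,0.45],[0,0,0.6],[0,0,0.75],[0,0,0.9],[0,0,1.05],[0,0,1.2],[0,0,1.3],[0,0,1.3]], turn=[0,0,0,0,0,0,0,0,0,0,0,0])

```text
t: 28.32
position: [531.7, 133.9, 111.9]
ee_rot: [2.262, 2.18, -0.001]
contact_force: [-0.9, 0.7, -0.9]
gripper_width: 30.2
grasp_force: 49.1
```

Emit:
send_rows(dp=[[0,0,0.06],[0,0,0.14],[0,0.01,0.22],[0,0.01,0.3],[0,0.01,0.38],[0,0.02,0.46],[0,0.02,0.54],[0,0.02,0.62],[0,0.03,0.7],[0,0.04,0.76],[0,0.04,0.82],[0,0.04,0.82]], turn=[0,0,0,0,0,0,0,0,0,0,0,0])

```text
t: 29.32
position: [532.0, 134.0, 104.0]
ee_rot: [-2.262, -2.18, 0.0]
contact_force: [-5.0, 0.6, 5.0]
gripper_width: 30.4
grasp_force: 49.0
```

Emit:
send_rows(dp=[[0,0,0.06],[0,0.01,0.12],[0,0.02,0.18],[0,0.03,0.24],[0,0.03,0.3],[0,0.04,0.37],[0,0.05,0.44],[0,0.05,0.51],[0,0.06,0.58],[0,0.06,0.65],[0,0.06,0.67],[0,0.06,0.67]], turn=[0,0,0,0,0,0,0,0,0,0,0,0])

```text
t: 30.32
position: [532.7, 134.0, 97.4]
ee_rot: [-2.262, -2.18, 0.0]
contact_force: [-4.1, -0.3, 7.6]
gripper_width: 29.8
grasp_force: 49.0
```

Emit:
send_rows(dp=[[0,0,-0.5],[0,0,-1.2],[0,0,-2.0],[0,0,-2.9],[0,0,-3.7],[0,0,-4.1],[0,0,-4.1],[0,0,-4.1]], turn=[0,0,0,0,0,0,0,0])

```text
t: 30.98
position: [532.8, 134.0, 138.4]
ee_rot: [2.262, 2.18, 0.001]
contact_force: [0.2, 0.3, -0.9]
gripper_width: 30.1
grasp_force: 49.1
```

Emit:
send_rows(dp=[[-3,-0.02,0],[-7,-0.04,0],[-11,-0.06,0],[-15,-0.08,0],[-18,-0.08,0],[-19.4,-0.08,0],[-19.4,-0.08,0],[-19.4,-0.08,0],[-19.4,-0.08,0.5],[-19.4,-0.08,1.0],[-19.4,-0.08,1.3],[-19.4,-0.08,1.5]], turn=[0,0,0,0,0,0,0,0,0,0,0,0])

```text
t: 31.98
position: [524.5, -59.1, 122.5]
ee_rot: [-2.26, -2.181, 0.001]
contact_force: [0.2, -0.4, -1.3]
gripper_width: 30.2
grasp_force: 49.1
```

Emit:
send_rows(dp=[[0,0,0.06],[0,0,0.2],[0,0,0.35],[0,0,0.5],[0,0,0.65],[0,0,0.85],[0,0,1.05],[0,0,1.25],[0,0,1.45],[0,0,1.6],[0,0,1.8],[0,0,1.8]], turn=[0,0,0,0,0,0,0,0,0,0,0,0])

```text
t: 32.98
position: [524.6, -59.9, 104.9]
ee_rot: [-2.262, -2.18, 0.001]
contact_force: [-0.4, 0.4, -0.7]
gripper_width: 30.1
grasp_force: 49.1
```

Emit:
send_rows(dp=[[0,0,0.06],[0,0,0.14],[0,0,0.22],[0,0.01,0.3],[0,0.02,0.38],[0,0.02,0.46],[0,0.03,0.54],[0,0.04,0.62],[0,0.05,0.7],[0,0.06,0.76],[0,0.06,0.76]], turn=[0,0,0,0,0,0,0,0,0,0,0])

```text
t: 33.9
position: [525.0, -60.0, 97.6]
ee_rot: [-2.262, -2.179, 0.001]
contact_force: [-5.4, 0.9, 4.9]
gripper_width: 29.8
grasp_force: 49.0
```

Emit:
send_rows(dp=[[0,0,-0.5],[0,0,-1.2],[0,0,-2.0],[0,0,-3.2],[0,0,-4.5],[0,0,-6.5],[0,0,-6.8],[0,0,-6.8]], turn=[0,0,0,0,0,0,0,0])

```text
t: 34.57
position: [526.3, -59.9, 167.5]
ee_rot: [2.261, 2.178, 0.004]
contact_force: [0.5, -0.4, -0.6]
gripper_width: 30.3
grasp_force: 49.1
```

Emit:
send_rows(dp=[[2,-0.6,0],[5,-1.5,0],[9,-2.7,0],[13,-3.8,0],[17,-5,0],[21,-6.2,0],[25,-7.4,0],[29,-8.5,0],[33,-9.7,0],[35.5,-10.4,0],[36.8,-10.8,0],[36.8,-10.8,0]], turn=[0,0,0,0,0,0,0,0,0,0,0,0])

```text
t: 35.57
position: [429.8, 314.4, 165.0]
ee_rot: [-2.258, -2.184, 0.001]
contact_force: [-0.4, 0.3, -1.0]
gripper_width: 30.3
grasp_force: 49.1
```

Emit:
send_rows(dp=[[0,0,0],[0,0,1],[0,0,2],[0,0,3.2],[0,0,4],[0,0,4],[0,0,4]], turn=[0,0,0,0,0,0,0])

```text
t: 36.15
position: [431.2, 311.0, 125.1]
ee_rot: [2.263, 2.179, -0.002]
contact_force: [0.3, -0.4, -0.5]
gripper_width: 29.9
grasp_force: 49.1
```

Emit:
send_rows(dp=[[0.12,0.04,0],[0.12,0.04,0.5],[0.12,0.04,1.2],[0.12,0.04,2],[0.12,0.04,2],[0.12,0.04,2]], turn=[0,0,0,0,0,0])

```text
t: 36.65
position: [431.3, 312.8, 105.0]
ee_rot: [2.262, 2.18, -0.002]
contact_force: [-0.0, 0.2, -0.1]
gripper_width: 30.1
grasp_force: 49.1
```

Emit:
send_rows(dp=[[0,0,1],[0,0,2],[0,0,3],[0,0,3.6],[0,0,3.8],[0,0,3.8],[0,0,3.8]], turn=[0,0,0,0,0,0,0])

```text
t: 37.23
position: [431.7, 313.0, 67.7]
ee_rot: [2.262, 2.18, -0.0]
contact_force: [0.3, -0.0, -0.8]
gripper_width: 30.0
grasp_force: 49.1
```

Emit:
send_rows(dp=[[0,0,0.1],[0,0,0.2],[0,0,0.3],[0,0,0.37],[0,0,0.37],[0,0,0.37]], turn=[0,0,0,0,0,0])

```text
t: 37.73
position: [431.6, 313.0, 64.0]
ee_rot: [2.262, 2.18, -0.0]
contact_force: [-0.1, -0.6, -0.2]
gripper_width: 29.9
grasp_force: 49.1
```

Seated or within about 0.3 mm of it, so I'll release and then retreat.

Emit:
send_rows(dp=[[0,0,0.03],[0,0,0.03],[0,0,0.03],[0,0,0.03],[0,0,0.03],[0,0,0.03],[0,0,0.03]], turn=[0,0,0,0,0,0,0], gripper=6)

```text
t: 38.32
position: [431.6, 313.0, 63.7]
ee_rot: [2.262, 2.18, -0.0]
contact_force: [-0.1, -0.7, 0.1]
gripper_width: 60.1
grasp_force: 0.0
```

Emit:
send_rows(dp=[[0,0,-1],[0,0,-3],[0,0,-6],[0,0,-9],[0,0,-12],[0,0,-14],[10,-10,-14],[10,-10,-14],[14,-14,-14],[14,-14,-14],[14,-14,-14],[14,-14,-14]], turn=[0,0,0,0,0,0,0,0,0,0,0,0])

```text
t: 39.32
position: [291.5, 462.7, 204.3]
ee_rot: [-2.252, -2.187, -0.0]
contact_force: [0.0, 0.1, 0.1]
gripper_width: 60.2
grasp_force: 0.0
```

```bash
python3 - <<'E'
from h import *
T=optics.get_image("top")["image"][:,:,::-1];S=optics.get_image("side")["image"][:,:,::-1]
a=crop(T,186,186,220,122,3.6)[:,:792];b=np.hstack([crop(S,222,180,60,50,4),crop(S,300,205,100,50,4)])[:,:792]
b=np.pad(b[:160],((0,0),(0,792-b.shape[1]),(0,0)))
cv2.imwrite("pics/end.png",np.vstack([a,b]))
E
```

```text
(no output)
```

View pics/end.png

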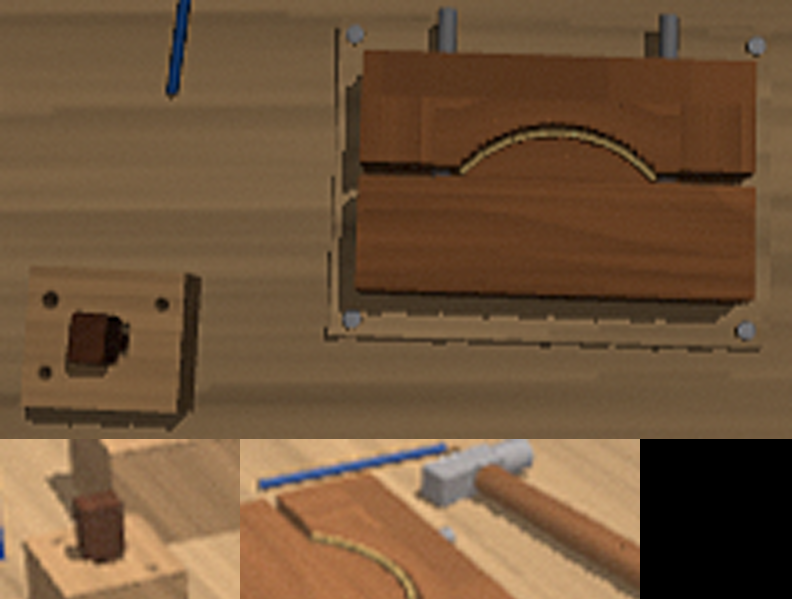

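The seam is evenly open with the slots at crop rows ≈170 (left) and ≈178 (right). The wedge stands in its block at (90,340) and the bystanders are untouched. I'll hand it in.

```bash
python3 -c "
from cell import bot
print(bot.job_done())"
```

```text
the job is handed in; nothing more can be done
None
```

I handed the job in at about 39 s. From the wedge's final depth in each slot, the seam stands about 6.0 mm open at both ends and parallel. By the same reckoning, neither end got more than about 2.1 mm ahead at the slots. Readings while pressing stayed under 10 N. The wedge is back in its block, released, and the hand is clear; in the last picture nothing else on the bench around the form had moved.

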